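# Make up a pump kit and a fan kit from loose spares

## Task

Make up two repair kits from the spares standing on the bench: in the three-compartment tray put the taller capacitor in the middle compartment and the hexagonal coupling nut and the flanged bushing in the two end compartments (either way round); in the two-compartment tray put the shorter capacitor and the grooved pulley, one in each compartment (either way round). Every part is to stand upright on the floor of its compartment, the same way up as it stands now. Leave the spray can, the screwdriver and the big bearing where they are.

Things in the scene. Friction and masses are not known exactly. Their poses are not given: they have to be found in the camera images.
- tall_capacitor_mid (a point): The taller of two bare aluminium motor capacitors: a round can 40 mm in diameter and 80 mm tall, with a black top and two small terminals standing 9 mm above it, about 120 g. Loose, standing upright; this point is on its axis, half-way up the can (40 mm above its foot); z along its axis, up.
- short_capacitor_mid (a point): The shorter aluminium motor capacitor: a round can 40 mm in diameter and 50 mm tall, with a black top and two small terminals standing 9 mm above it, about 80 g. Loose, standing upright; this point is on its axis, half-way up the can (25 mm above its foot); z along its axis, up.
- coupling_nut_mid (a point): Long hexagonal steel coupling nut, 36 mm across flats (41.6 mm across corners), 50 mm tall, about 220 g. Two of its flats face its own +x and -x (others every 60 degrees). Loose, standing upright; this point is on its axis, half-way up the nut (25 mm); z along its axis, up.
- bushing_mid (a point): Bronze flanged bushing: a tube 36 mm in outer and 24 mm in inner diameter, 50 mm tall, with a flange 50 mm in diameter and 6 mm thick at its foot, about 200 g. Loose, standing upright; this point is on its axis, half-way up the tube (25 mm); z along its axis, up.
- pulley_mid (a point): Steel V-belt pulley: a grooved wheel 50 mm in diameter and 18 mm high at the foot, and above it a hub 30 mm in diameter up to 50 mm, about 200 g. Loose, standing upright; this point is on its axis, half-way up the whole part (25 mm); z along its axis, up.
- pump_tray: Moulded green kit tray fixed to the bench, 238 mm long (its y) x 82 mm wide (its x), in one row of three equal compartments, each 74 x 74 mm inside. Walls and dividers are 4 mm thick and their tops 14 mm above the bench; the compartment floor is 4 mm above the bench. Origin: centre of the underside, on the bench; z up. Compartment centres at y = -78, 0 and +78 mm, x = 0.
- fan_tray: Moulded green kit tray fixed to the bench, 160 mm long (its y) x 82 mm wide (its x), in one row of two equal compartments, each 74 x 74 mm inside. Walls and dividers are 4 mm thick and their tops 14 mm above the bench; the compartment floor is 4 mm above the bench. Origin: centre of the underside, on the bench; z up. Compartment centres at y = -39 and +39 mm, x = 0.
- spray_can: Bystander: upright spray can, 52 mm in diameter, 150 mm tall. Origin at its foot. To be left alone.
- screwdriver: Bystander: screwdriver lying on the bench, along its own x, about 200 mm long. Origin on the bench, under its middle. To be left alone.
- bearing: Bystander: large steel bearing ring lying flat, 80 mm outside, 40 mm bore, 18 mm high. Origin: centre of its underside. To be left alone.
Not all that is in view belongs to the job. Leave any pink or turquoise look-alike of the part that bears pulley_mid alone.

How it is judged:
By the outcome, as a careful person would: the job done as asked, in the order asked, and still so for the second after the job is handed in, with the robot touching nothing.
It also fails if it takes over 112 s, if anything falls off the work surface, if the arm or the gripper's body presses on something with over 40 N, if the wrist force passes 120 N, or if a joint passes its speed limit or range.

## Robot

A 7-joint arm with a two-finger parallel gripper is mounted at the origin on the work surface. World frame = base frame: x ahead of the robot, y to its left, z up, the work surface at z = 0. Lengths are in m, angles in degrees, forces in N, time in s.
With the tool pointing down it reaches from about 0.425 to 0.875 m from the base axis. Payload 4.7 kg.
Tool frame: the origin (TCP) lies on the centre line of the jaws, within the pads' length; the fingertips stand 19 mm ahead of it and the grasp point (between the pads) is the TCP; z points along the fingers, y is the direction in which the jaws open and shut (so a half turn about z gives the same grasp; the last joint's range is limited). The gripper opens to 85 mm and grips with 20 to 120 N. Pads are 22 mm wide; open, the fingers measure 114 mm over their backs; the gripper's body (76 mm by 85 mm) begins 54 mm behind the grasp point. The pads swing forward as they close: fully open they stand 13 mm farther back than shut.
Start: joints at [68.073, 18.392, -4.016, 83.108, 1.295, 78.541, -3.26], TCP at [0.251, -0.6, 0.25] pointing down, gripper open.
Joint ranges: [-163.93, 163.93], [-17.29, 119.83], [-79.2, 71.16], [3.27, 140.29], [-89.18, 269.18], [5.43, 117.66], [-154.24, 154.24]. Speed limits (degrees/s): [147.25, 147.25, 180, 180, 180, 180, 180].

## Interface

Orientations are given as [roll, pitch, yaw] about the fixed x, y, z axes, in that order (R = Rz(yaw) Ry(pitch) Rx(roll)).
In Python, from workcell import arm gives the robot as it stands.
- The arm moves only by the tool carry_out, never from a script. Its argument "series" is a list of rows, each an object with "angular": the turn, a rotation vector about the tool's x, y, z in rad, a list of three; "translation": the shift along the tool's x, y, z in cm, a list of three; "fingers": the opening, from -1 (shut) to 1 (fully open). A call has exactly 8 rows; each row is the pose to reach, as a shift and turn from the pose commanded when the call began, along the tool's axes at that moment; what a row does not reach only later rows make up. A row lasts 1/10 s, in which the tool goes at most 50 mm and 8.59 degrees, less where a joint would pass 70% of its speed; a pose out of reach is approached as far as the arm can. A call with a gripper value outside its range is refused whole. The fingers move at their own pace and stop on an object; "squeeze" is the grip in N (left out, the last holds). Time passes only in rows, so rows that repeat a pose let the fingers close, or fill a call up. It gives the time, the measured TCP pose, the force and the opening at its end, in the units of the state.
- arm.read_state(): the state, without advancing time (a new reading comes with each control period).
- arm.read_camera(name): name is "scene" or "top" or "wrist"; returns a dict with "image" (384x512x3 uint8, red, green, blue), "depth" (384x512 float32, m along the optical axis (not along the pixel's ray), 0 where there is no reading), "vertical_fov" (degrees; the focal length in pixels is half the picture's height over the tangent of half this angle, whatever the lens; pixels are square), "cx", "cy" (the principal point, pixels), "rvec" (rotation vector, rad) and "tvec" (3), from world to camera coordinates, as OpenCV has them. Camera axes: x right, y down, z forward; pixel columns grow to the right and rows downward; lengths in m; the calibration is good to about 2 mm. A picture is of the moment at which its call begins.
- arm.hand_in(): hands the job in, once; it reports no verdict.
Trained networks look in the newest picture that a camera, given by its name, has taken for a name from the list of things; names that differ only in an ending like _2 or _b are one class to them, and where a whole thing is asked for, a point or a joint stands for the part that bears it (a point fixed in the world has none). Each returns a list of dicts, best first, with "score" (0 to 1); they miss things now and then, are a little off and sometimes report something else, mostly with a low value. They report only what shows in the picture. A call takes as long as a camera call. They do not tell look-alikes from the thing itself.
- arm.search_frame(name, camera): "point" ([column, row] in pixels, amid what is visible of it).
- arm.outline_of(name, camera): "region" (384x512 bool, what is visible of it) and "point" ([column, row] in pixels, amid what is visible of it).
The state is a dict: "time": time; "joints": joint angles; "qvel": joint speeds; "tau": joint torques, N m; "tool_pos": TCP position; "eef_rot": TCP orientation; "wrist_force": force on the tool from outside, world axes, zero at the start; "ft_torque": the same for the moment, N m; "grip_width": opening from 0.0 (shut) to 1.0 (fully open).
Only numpy, scipy, OpenCV 4.12 (cv2) and the standard library are available. Lean on these libraries where they do the work, as an engineer would, in place of code of your own. Each camera call takes 0.05 s, during which the arm holds its last target.

## Working session

There is one attempt and no reset: what is moved stays moved. The work goes in short steps, Python scripts to look and compute and a tool call to move; the robot and the scene stay as the last step left them, time stands still between calls to the robot, and variables do not carry over. Pictures are saved under pics/ and viewed, and the job is handed in when it is done.

Besides the shell and the picture viewer there is one more tool, called after ">>>" in YAML: its name, and indented under it one key for each argument. carry_out: Moves the arm, as the interface text tells. Its arguments: {"type":"object","properties":{"series":{"type":"array"},"squeeze":{"type":"number"}},"required":["series"]}

```bash
mkdir -p pics; ls
python3 - <<'E'
from workcell import arm
import cv2
s=arm.read_state();print(s)
for n in ("scene","top","wrist"):
    c=arm.read_camera(n)
    cv2.imwrite(f"pics/{n}0.png",c["image"][:,:,::-1])
    print(n,c["vertical_fov"],c["cx"],c["cy"],c["rvec"],c["tvec"])
E
```

```text
pics
{'time': 0.0, 'joints': array([68.07356299, 18.43826242, -4.01520352, 83.1762858 ,  1.29577358,
       78.54054719, -3.26087047]), 'qvel': array([ 0.03845059, -0.01961224,  0.00536679, -0.11831666,  0.032098  ,
        0.04429791, -0.05117547]), 'tau': array([ 9.08049060e-05, -4.93573737e+01, -3.81659986e-01, -3.14331722e+01,
        1.31773987e-02,  1.13827205e-02,  9.68741972e-06]), 'tool_pos': array([ 0.25094845, -0.59905051,  0.24922034]), 'eef_rot': array([-1.79890192e+02,  6.69534338e-03,  2.27351964e+01]), 'wrist_force': array([-0.3050582 , -0.09168578, -0.75962119]), 'ft_torque': array([-0.01853143,  0.02491813,  0.05464204]), 'grip_width': 1.00337237292025}
scene 52.76575927716281 258.07075718622804 188.9706430847952 [ 1.93662836  1.50684905 -0.61872278] [-0.15129349 -0.36565068  1.41079759]
top 48.38847465400556 254.1051225990601 188.38671003797458 [ 2.16022129 -2.16150967  0.07526091] [0.00891086 0.59035914 1.40188781]
wrist 69.4103443833924 250.95351128986127 190.88703393018392 [-2.42974214  1.61520533  0.21376976] [-0.64937781 -0.0337349   0.37750393]
```

View pics/scene0.png

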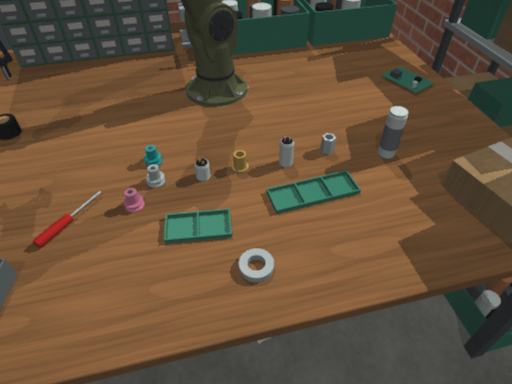

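View pics/top0.png

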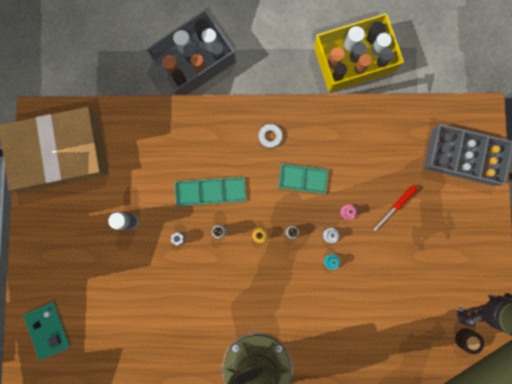

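View pics/wrist0.png

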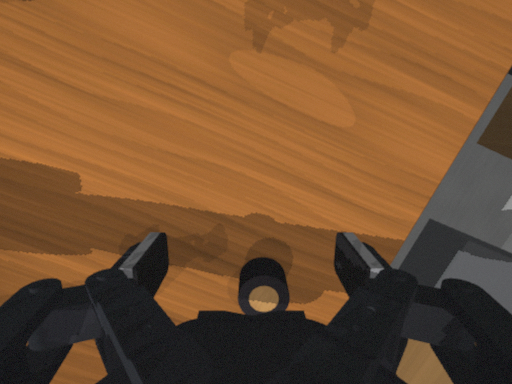

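The top view shows these, by pixel:
- **Pulley candidates:** steel (331,235), pink look-alike (348,212) and turquoise look-alike (332,262). The steel one is the target.
- **Capacitors:** (218,231), which looks like the taller one in the scene view, and (292,231), the shorter.
- **Nut and bushing:** nut (177,238), bushing (259,235).
- **Trays:** (211,191) with three compartments, (304,179) with two.
- **Leave alone:** bearing (270,135), can (122,220), screwdriver (397,207).

Next I'll measure.

```bash
cat > h.py <<'E'
from workcell import arm
import cv2, numpy as np
def cam(n):
    c=arm.read_camera(n); c["R"]=cv2.Rodrigues(np.array(c["rvec"]))[0]; c["t"]=np.array(c["tvec"]).ravel()
    c["f"]=c["image"].shape[0]/2/np.tan(np.radians(c["vertical_fov"]/2)); return c
def world(c,mask=None):
    d=c["depth"]; v,u=np.nonzero((d>0) if mask is None else (mask&(d>0)))
    z=d[v,u]; p=np.c_[(u-c["cx"])*z/c["f"],(v-c["cy"])*z/c["f"],z]
    return (p-c["t"])@c["R"]
def ray(c,u,v,z):
    d=c["R"].T@np.array([(u-c["cx"])/c["f"],(v-c["cy"])/c["f"],1]); o=-c["R"].T@c["t"]
    return o+d*(z-o[2])/d[2]
def proj(c,P):
    p=c["R"]@np.array(P)+c["t"]; return p[0]/p[2]*c["f"]+c["cx"],p[1]/p[2]*c["f"]+c["cy"]
E
python3 - <<'E'
from h import *
np.set_printoptions(precision=4,suppress=True)
names="tall_capacitor_mid short_capacitor_mid coupling_nut_mid bushing_mid pulley_mid pump_tray fan_tray spray_can screwdriver bearing".split()
for n in ("top","scene"):
    c=cam(n)
    im=c["image"][:,:,::-1].copy()
    print(n,"campos",-c["R"].T@c["t"],"table z",np.median(world(c)[:,2]))
    for k in names:
        for r in arm.outline_of(k,n)[:4]:
            if r["score"]<.2: continue
            P=world(c,r["region"]); zt=np.percentile(P[:,2],97)
            T=P[P[:,2]>zt-.006]
            print(k,round(r["score"],2),np.round(r["point"],1),"n",r["region"].sum(),"ztop",zt.round(3),"topmid",(T[:,:2].max(0)+T[:,:2].min(0))/2,"ext",np.ptp(T[:,:2],axis=0),"med",np.median(P,axis=0))
            if "tray" in k:
                q=cv2.minAreaRect(P[:,:2].astype(np.float32)*1000);print("   rect",q)
    if n=="top": cv2.imwrite("pics/topcrop.png",cv2.resize(im[100:290,90:440],None,fx=2.2,fy=2.2,interpolation=cv2.INTER_CUBIC))
E
```

```text
top campos [ 0.4551 -0.0273  1.4512] table z 0.00012227386891045704
tall_capacitor_mid 0.61 [331.2 235.6] n 158 ztop 0.055 topmid [ 0.4359 -0.2464] ext [0.0258 0.0233] med [ 0.4356 -0.2419  0.0226]
tall_capacitor_mid 0.45 [217.4 231.6] n 115 ztop 0.089 topmid [0.4502 0.1222] ext [0.0286 0.0323] med [0.4486 0.1192 0.0816]
short_capacitor_mid 0.22 [276.5 135.1] n 342 ztop 0.024 topmid [ 0.7718 -0.0453] ext [0.0793 0.0749] med [ 0.7732 -0.0485  0.0186]
coupling_nut_mid 0.66 [177.7 236. ] n 126 ztop 0.056 topmid [0.424  0.2598] ext [0.0357 0.0333] med [0.4251 0.257  0.0509]
bushing_mid 0.42 [258.1 231.8] n 132 ztop 0.057 topmid [ 0.4357 -0.0097] ext [0.0323 0.0293] med [ 0.4352 -0.008   0.0097]
pulley_mid 0.74 [329.2 234.2] n 176 ztop 0.055 topmid [ 0.4359 -0.2464] ext [0.0258 0.0233] med [ 0.4356 -0.2432  0.0216]
pulley_mid 0.7 [331.5 261.4] n 166 ztop 0.054 topmid [ 0.3492 -0.2495] ext [0.0257 0.0264] med [ 0.3507 -0.2443  0.0235]
pulley_mid 0.63 [349.7 215. ] n 187 ztop 0.055 topmid [ 0.5136 -0.3073] ext [0.0262 0.0272] med [ 0.5112 -0.3025  0.0223]
pump_tray 0.88 [213.6 188.5] n 1692
[... 2164 characters left out ...]
5]
   rect ((619.5921020507812, -153.8240966796875), (161.03207397460938, 100.85985565185547), 82.90791320800781)
fan_tray 0.56 [197.8 224.8] n 1973 ztop 0.016 topmid [ 0.6259 -0.1555] ext [0.1038 0.1672] med [ 0.6262 -0.1565  0.0055]
   rect ((620.2913818359375, -155.998779296875), (166.5069580078125, 98.99433135986328), 83.18024444580078)
spray_can 0.73 [394.7 130.2] n 898 ztop 0.151 topmid [0.484  0.4276] ext [0.0463 0.0449] med [0.5    0.4154 0.0953]
screwdriver 0.57 [ 58.5 228.5] n 612 ztop 0.028 topmid [ 0.5634 -0.4937] ext [0.0801 0.0793] med [ 0.565  -0.4915  0.0202]
bearing 0.88 [251.9 268.7] n 793 ztop 0.021 topmid [ 0.7745 -0.0454] ext [0.0793 0.0775] med [ 0.7817 -0.0465  0.0182]
```

View pics/topcrop.png

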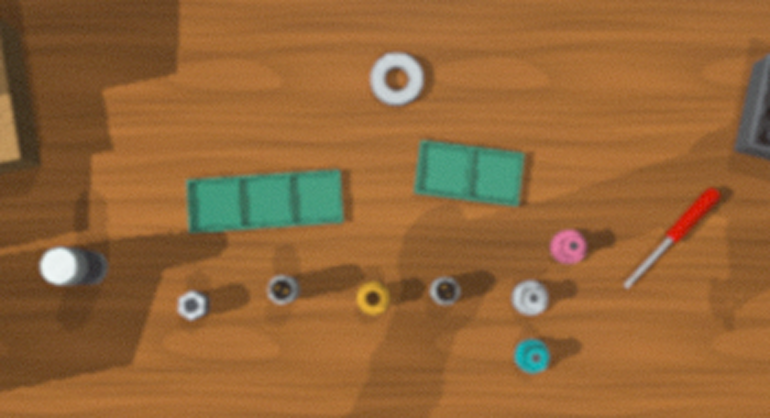

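```bash
cat >> h.py <<'E'
def plan(x,y,z,yaw):
    from scipy.spatial.transform import Rotation as Rn
    s=arm.read_state(); R0=Rn.from_euler('xyz',s["eef_rot"],degrees=True); R1=Rn.from_euler('xyz',[180,0,yaw],degrees=True)
    print("at",np.round(s["tool_pos"],4),np.round(s["eef_rot"],2),"grip",round(s["grip_width"],3),"F",np.round(s["wrist_force"],1),"t",round(s["time"],2))
    t=R0.as_matrix().T@(np.array([x,y,z])-s["tool_pos"])*100
    print("translation cm",np.round(t,2),"angular",np.round((R0.inv()*R1).as_rotvec(),3),"rows",round(np.linalg.norm(t)/5,1))
E
python3 -c "
from h import *
plan(.42,-.246,.25,90)
c=cam('wrist'); print(-c['R'].T@c['t'], c['R'])"
```

```text
at [ 0.2512 -0.5995  0.2503] [180.     0.    22.73] grip 0.997 F [-0.5  0.3  0.3] t 1.25
translation cm [ 29.23 -26.08   0.03] angular [ 0.     0.    -1.174] rows 7.8
[ 0.31126546 -0.57452084  0.37344786] [[ 3.86849239e-01 -9.22142940e-01  2.53801214e-04]
 [-8.90990324e-01 -3.73709407e-01  2.57832352e-01]
 [-2.37663435e-01 -9.99683836e-02 -9.66189637e-01]]
```

>>> carry_out:
  series:
    - {"translation":[29.2,-26.1,0],"angular":[0,0,-1.174],"fingers":1}
    - {"translation":[29.2,-26.1,0],"angular":[0,0,-1.174],"fingers":1}
    - {"translation":[29.2,-26.1,0],"angular":[0,0,-1.174],"fingers":1}
    - {"translation":[29.2,-26.1,0],"angular":[0,0,-1.174],"fingers":1}
    - {"translation":[29.2,-26.1,0],"angular":[0,0,-1.174],"fingers":1}
    - {"translation":[29.2,-26.1,0],"angular":[0,0,-1.174],"fingers":1}
    - {"translation":[29.2,-26.1,0],"angular":[0,0,-1.174],"fingers":1}
    - {"translation":[29.2,-26.1,0],"angular":[0,0,-1.174],"fingers":1}

```text
time: 2.1
tool_pos: [0.4207, -0.2431, 0.2507]
eef_rot: [180.0, 0.0, 90.4]
wrist_force: [0.9, -0.2, -0.7]
grip_width: 1.002
```

```bash
cat > w.py <<'E'
from h import *
import sys
np.set_printoptions(precision=4,suppress=True)
c=cam('wrist'); cv2.imwrite(f"pics/{sys.argv[1]}.png",c["image"][:,:,::-1])
for k in sys.argv[2:]:
    for r in arm.outline_of(k,'wrist')[:3]:
        if r["score"]<.2: continue
        P=world(c,r["region"]); zt=np.percentile(P[:,2],95)
        T=P[P[:,2]>zt-.006]; im=c["image"][r["region"]]
        (cx,cy),rad=cv2.minEnclosingCircle(T[:,:2].astype(np.float32))
        print(k,round(r["score"],2),np.round(r["point"]),"n",len(P),"ztop",zt.round(4),"circ",round(cx,4),round(cy,4),round(rad,4),"mid",(T[:,:2].max(0)+T[:,:2].min(0))/2,"rgb",im.mean(0).round(),"zmin",np.percentile(P[:,2],3).round(4))
        if "tray" in k: print("   rect",cv2.minAreaRect(P[:,:2].astype(np.float32)*1000))
E
python3 w.py w1 pulley_mid short_capacitor_mid fan_tray; python3 -c "
from h import *
plan(.47,.12,.25,94)"
```

```text
pulley_mid 0.62 [318. 214.] n 1252 ztop 0.0503 circ 0.5126 -0.3053 0.0151 mid [ 0.5125 -0.3051] rgb [193. 106. 132.] zmin -0.0004
pulley_mid 0.62 [196. 171.] n 1211 ztop 0.0502 circ 0.3489 -0.2472 0.0149 mid [ 0.3491 -0.2473] rgb [ 21. 129. 127.] zmin 0.0024
short_capacitor_mid 0.62 [274.  62.] n 1206 ztop 0.0518 circ 0.446 -0.1167 0.0186 mid [ 0.4459 -0.1165] rgb [82. 79. 75.] zmin 0.0149
fan_tray 0.57 [417.  90.] n 9768 ztop 0.0138 circ 0.6257 -0.1549 0.0892 mid [ 0.627  -0.1548] rgb [ 47. 106.  85.] zmin 0.0018
   rect ((631.333984375, -153.64031982421875), (168.09793090820312, 94.0526351928711), 82.45040893554688)
at [ 0.42   -0.2453  0.2507] [1.7999e+02 7.0000e-02 9.0100e+01] grip 0.998 F [-0.  -0.4 -0.4] t 2.3
translation cm [3.653e+01 5.070e+00 2.000e-02] angular [ 0.     0.001 -0.068] rows 7.4
```

View pics/w1.png

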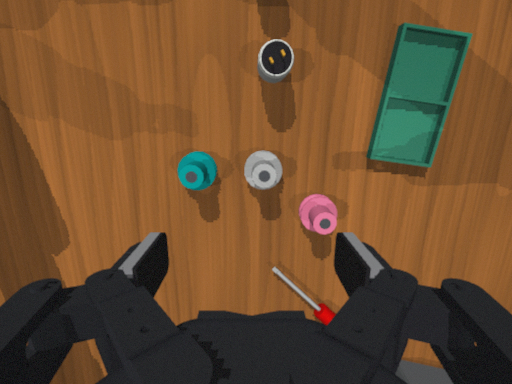

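The wrist view shows the steel pulley at (263,170), between the turquoise (196,171) and pink (318,214) look-alikes. The short capacitor is at (275,60) and the two-compartment tray at (418,95). Next I'll move to the tall capacitor.

>>> carry_out:
  series:
    - {"translation":[36.5,5,0],"angular":[0,0,-0.068],"fingers":1}
    - {"translation":[36.5,5,0],"angular":[0,0,-0.068],"fingers":1}
    - {"translation":[36.5,5,0],"angular":[0,0,-0.068],"fingers":1}
    - {"translation":[36.5,5,0],"angular":[0,0,-0.068],"fingers":1}
    - {"translation":[36.5,5,0],"angular":[0,0,-0.068],"fingers":1}
    - {"translation":[36.5,5,0],"angular":[0,0,-0.068],"fingers":1}
    - {"translation":[36.5,5,0],"angular":[0,0,-0.068],"fingers":1}
    - {"translation":[36.5,5,0],"angular":[0,0,-0.068],"fingers":1}

```text
time: 3.1
tool_pos: [0.4699, 0.1228, 0.2509]
eef_rot: [179.9, -0.1, 94.1]
wrist_force: [-0.7, -0.4, -0.1]
grip_width: 1.001
```

```bash
python3 w.py w2 tall_capacitor_mid coupling_nut_mid pump_tray;  python3 -c "
from h import *
plan(.45,.123,.11,94)"
```

```text
tall_capacitor_mid 0.56 [233. 171.] n 1219 ztop 0.0814 circ 0.4489 0.1249 0.0192 mid [0.449  0.1246] rgb [103.  99.  93.] zmin 0.0074
coupling_nut_mid 0.57 [220.  45.] n 1367 ztop 0.0509 circ 0.4255 0.2613 0.0203 mid [0.4255 0.2618] rgb [142. 141. 141.] zmin 0.0057
pump_tray 0.65 [340. 136.] n 12424 ztop 0.0138 circ 0.5829 0.1602 0.1246 mid [0.5727 0.1598] rgb [ 55. 124.  99.] zmin 0.0019
   rect ((572.3057861328125, 161.17063903808594), (120.25786590576172, 242.00775146484375), 3.6150782108306885)
pump_tray 0.27 [219.  46.] n 1347 ztop 0.0509 circ 0.4252 0.2614 0.0206 mid [0.4255 0.2618] rgb [142. 141. 142.] zmin 0.0107
   rect ((426.785888671875, 264.7426452636719), (47.73219680786133, 37.86170196533203), 67.33145904541016)
at [0.4701 0.117  0.2501] [-1.7997e+02  4.0000e-02  9.3740e+01] grip 1.002 F [-0.9 -0.8 -0.4] t 3.3
translation cm [ 0.74 -1.95 14.01] angular [-0.001  0.001 -0.005] rows 2.8
```

View pics/w2.png

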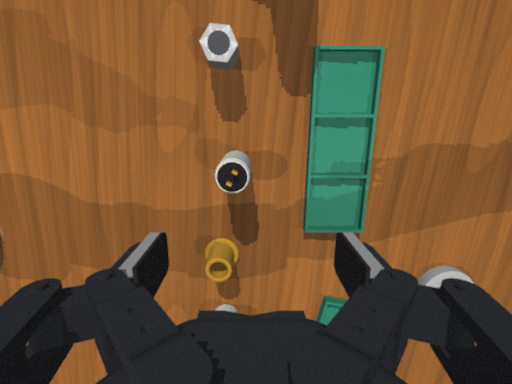

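The wrist view shows the tall capacitor at (233,172), the nut at (219,44) with the three-compartment tray to its right, and the bushing at (219,260). Now I'll line up on the tall capacitor, go down and grip it.

>>> carry_out:
  series:
    - {"translation":[0.8,-1.95,4],"angular":[0,0,0],"fingers":1}
    - {"translation":[0.8,-1.95,8],"angular":[0,0,0],"fingers":1}
    - {"translation":[0.8,-1.95,12],"angular":[0,0,0],"fingers":1}
    - {"translation":[0.8,-1.95,15.5],"angular":[0,0,0],"fingers":1}
    - {"translation":[0.8,-1.95,18.2],"angular":[0,0,0],"fingers":1}
    - {"translation":[0.8,-1.95,19.6],"angular":[0,0,0],"fingers":1}
    - {"translation":[0.8,-1.95,20.2],"angular":[0,0,0],"fingers":1}
    - {"translation":[0.8,-1.95,20.2],"angular":[0,0,0],"fingers":1}

```text
time: 4.1
tool_pos: [0.4499, 0.1247, 0.0483]
eef_rot: [-180.0, 0.0, 93.8]
wrist_force: [0.2, -0.7, 0.0]
grip_width: 0.999
```

>>> carry_out:
  series:
    - {"translation":[0,0,0],"angular":[0,0,0],"fingers":-1}
    - {"translation":[0,0,0],"angular":[0,0,0],"fingers":-1}
    - {"translation":[0,0,0],"angular":[0,0,0],"fingers":-1}
    - {"translation":[0,0,0],"angular":[0,0,0],"fingers":-1}
    - {"translation":[0,0,0],"angular":[0,0,0],"fingers":-1}
    - {"translation":[0,0,0],"angular":[0,0,0],"fingers":-1}
    - {"translation":[0,0,0],"angular":[0,0,0],"fingers":-1}
    - {"translation":[0,0,0],"angular":[0,0,0],"fingers":-1}
  squeeze: 40

```text
time: 4.9
tool_pos: [0.4504, 0.1257, 0.0493]
eef_rot: [179.9, 0.0, 93.9]
wrist_force: [-2.3, -0.8, 6.0]
grip_width: 0.456
```

Run:
```python
from h import *
plan(.583,.160,.052,94)
c=cam("top")
from scipy.optimize import minimize
g=cv2.cvtColor(c["image"],cv2.COLOR_RGB2HSV); 
m=((g[...,0]>70)&(g[...,0]<88)&(g[...,1]>90)).astype(np.uint8)
n,lab,st,ce=cv2.connectedComponentsWithStats(m)
for i in range(1,n):
    if st[i,4]<500: continue
    v,u=np.nonzero(lab==i)
    w=np.array([ray(c,a,b,.011)[:2] for a,b in zip(u,v)],np.float32)*1000
    print(ce[i],st[i,4],cv2.minAreaRect(w))
```

```text
at [0.4504 0.1257 0.0493] [1.7991e+02 4.0000e-02 9.3900e+01] grip 0.456 F [-2.3 -0.8  6. ] t 4.9
translation cm [ 2.52 13.46 -0.25] angular [ 0.002  0.001 -0.002] rows 2.7
[302.84269663 178.23314607] 1068 ((626.3469848632812, -155.5824432373047), (155.42564392089844, 79.38198852539062), 82.2961196899414)
[209.92606756 191.11153601] 1569 ((582.7850341796875, 158.59521484375), (79.1729736328125, 232.7323760986328), 3.4590539932250977)
[ 45.70890659 330.83128168] 1381 ((118.34440612792969, 700.1102294921875), (156.9864959716797, 107.68214416503906), 23.039234161376953)
```

>>> carry_out:
  series:
    - {"translation":[0,0,-2],"angular":[0,0,0],"fingers":-1}
    - {"translation":[0,0,-4.5],"angular":[0,0,0],"fingers":-1}
    - {"translation":[0.8,4,-6],"angular":[0,0,0],"fingers":-1}
    - {"translation":[1.7,8.5,-6],"angular":[0,0,0],"fingers":-1}
    - {"translation":[2.3,12,-6],"angular":[0,0,0],"fingers":-1}
    - {"translation":[2.6,13.45,-5],"angular":[0,0,0],"fingers":-1}
    - {"translation":[2.6,13.45,-4],"angular":[0,0,0],"fingers":-1}
    - {"translation":[2.6,13.45,-3],"angular":[0,0,0],"fingers":-1}

```text
time: 5.75
tool_pos: [0.5809, 0.1608, 0.077]
eef_rot: [-179.9, 0.0, 93.9]
wrist_force: [-0.5, -1.1, -1.2]
grip_width: 0.46
```

```bash
python3 w.py w3 pump_tray tall_capacitor_mid; python3 -c "
from h import *
plan(.583,.1595,.053,94)"
```

```text
pump_tray 0.8 [258. 115.] n 23286 ztop 0.0138 circ 0.5834 0.1787 0.1078 mid [0.5808 0.1787] rgb [ 56. 129. 104.] zmin 0.0022
   rect ((583.0807495117188, 177.64053344726562), (89.55744934082031, 211.46121215820312), 3.1387884616851807)
tall_capacitor_mid 0.84 [250. 263.] n 9012 ztop 0.1088 circ 0.5809 0.1608 0.0187 mid [0.5809 0.1647] rgb [114. 113. 108.] zmin 0.0391
at [0.5802 0.1602 0.0772] [-1.7985e+02  7.0000e-02  9.3930e+01] grip 0.457 F [ 0.8  0.3 -1.1] t 5.9
translation cm [-0.08  0.28  2.42] angular [-0.003  0.001 -0.001] rows 0.5
```

View pics/w3.png

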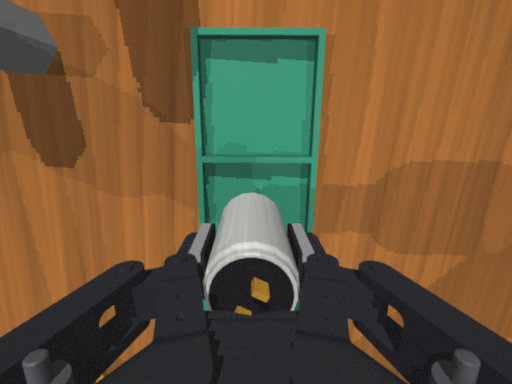

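The wrist view shows the capacitor held upright above the middle compartment, with the +y compartment at (258,95). Lowering and releasing.

>>> carry_out:
  series:
    - {"translation":[-0.1,0.2,1.2],"angular":[0,0,0],"fingers":-1}
    - {"translation":[-0.1,0.2,2],"angular":[0,0,0],"fingers":-1}
    - {"translation":[-0.1,0.2,2.3],"angular":[0,0,0],"fingers":-1}
    - {"translation":[-0.1,0.2,2.5],"angular":[0,0,0],"fingers":-1}
    - {"translation":[-0.1,0.2,2.5],"angular":[0,0,0],"fingers":-1}
    - {"translation":[-0.1,0.2,2.5],"angular":[0,0,0],"fingers":0.2}
    - {"translation":[-0.1,0.2,2.5],"angular":[0,0,0],"fingers":0.4}
    - {"translation":[-0.1,0.2,2.5],"angular":[0,0,0],"fingers":0.6}

```text
time: 6.7
tool_pos: [0.5843, 0.16, 0.0535]
eef_rot: [180.0, -0.0, 93.9]
wrist_force: [-0.3, 0.1, -0.1]
grip_width: 0.799
```

```bash
python3 -c "
from h import *
plan(.45,.24,.25,94)"
```

```text
at [0.5843 0.16   0.0535] [179.97  -0.    93.9 ] grip 0.799 F [-0.3  0.1 -0.1] t 6.7
translation cm [  8.9  -12.85 -19.66] angular [ 0.    -0.    -0.002] rows 5.0
```

>>> carry_out:
  series:
    - {"translation":[0,0,-3],"angular":[0,0,0],"fingers":1}
    - {"translation":[0,0,-8],"angular":[0,0,0],"fingers":1}
    - {"translation":[0,0,-11.7],"angular":[0,0,0],"fingers":1}
    - {"translation":[2.2,-4.4,-11.7],"angular":[0,0,0],"fingers":1}
    - {"translation":[4.4,-8.8,-11.7],"angular":[0,0,0],"fingers":1}
    - {"translation":[6,-12.5,-11.7],"angular":[0,0,0],"fingers":1}
    - {"translation":[7.5,-15.4,-11.7],"angular":[0,0,0],"fingers":1}
    - {"translation":[7.5,-15.4,-11.7],"angular":[0,0,0],"fingers":1}

```text
time: 7.5
tool_pos: [0.4214, 0.2267, 0.1703]
eef_rot: [180.0, 0.1, 94.2]
wrist_force: [0.7, 0.1, 0.3]
grip_width: 1.001
```

```bash
python3 w.py w4 coupling_nut_mid tall_capacitor_mid
python3 - <<'E'
from h import *
plan(.4255,.2615,.045,94)
c=cam("wrist"); r=arm.outline_of("coupling_nut_mid","wrist")[0]
P=world(c,cv2.dilate(r["region"].astype(np.uint8),np.ones((5,5)))>0)
T=P[P[:,2]>.046][:,:2]
h=cv2.convexHull(T.astype(np.float32)*1000).astype(np.float32)
ctr=T.mean(0)*1000
# width across directions
W=[]
for a in range(0,180,2):
    d=np.array([np.cos(np.radians(a)),np.sin(np.radians(a))]); p=h[:,0]@d; W.append(np.ptp(p))
W=np.array(W); W3=(W[:30]+W[30:60]+W[60:90])/3
print("flat normal dir mod60:",np.argmin(W3)*2,"corner",np.argmax(W3)*2,W3.min(),W3.max(),W3.round(1))
p=h[:,0]; print((p.max(0)+p.min(0))/2)
E
```

```text
coupling_nut_mid 0.74 [257. 150.] n 1531 ztop 0.0508 circ 0.425 0.2622 0.0204 mid [0.425  0.2619] rgb [148. 148. 148.] zmin 0.03
tall_capacitor_mid 0.66 [408. 259.] n 1990 ztop 0.0844 circ 0.5371 0.2046 0.0697 mid [0.5371 0.2003] rgb [142. 144. 139.] zmin 0.0075
at [0.4262 0.2239 0.1707] [1.7991e+02 4.0000e-02 9.3880e+01] grip 0.998 F [ 0.2  0.3 -0.2] t 7.65
translation cm [ 3.77  0.16 12.56] angular [ 0.002  0.001 -0.002] rows 2.6
flat normal dir mod60: 28 corner 58 36.1452769536738 40.251413592659496 [40.2 40.1 40.  39.9 39.7 39.5 39.2 38.9 38.5 38.1 37.8 37.4 36.9 36.5
 36.1 36.2 36.7 37.2 37.6 38.1 38.5 38.9 39.2 39.5 39.7 39.9 40.1 40.2
 40.2 40.3]
[425.24908 261.82776]
```

View pics/w4.png

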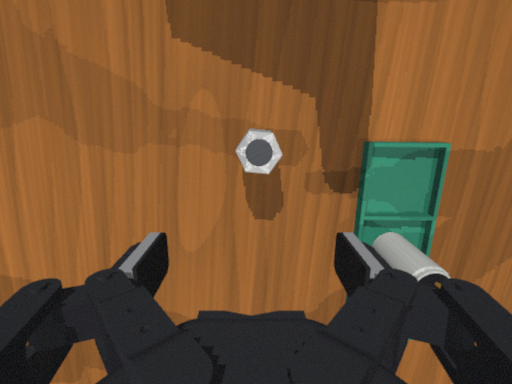

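The wrist view shows the nut at (258,151), with its flat normals at about 28.7° mod 60, and the tall capacitor standing in the tray. I'll turn the wrist +24.8° and grip the nut.

>>> carry_out:
  series:
    - {"translation":[3.8,0.1,1.5],"angular":[0,0,-0.145],"fingers":1}
    - {"translation":[3.8,0.1,4],"angular":[0,0,-0.29],"fingers":1}
    - {"translation":[3.8,0.1,7],"angular":[0,0,-0.433],"fingers":1}
    - {"translation":[3.8,0.1,10],"angular":[0,0,-0.433],"fingers":1}
    - {"translation":[3.8,0.1,12],"angular":[0,0,-0.433],"fingers":1}
    - {"translation":[3.8,0.1,13],"angular":[0,0,-0.433],"fingers":1}
    - {"translation":[3.8,0.1,13.45],"angular":[0,0,-0.433],"fingers":1}
    - {"translation":[3.8,0.1,13.45],"angular":[0,0,-0.433],"fingers":1}

```text
time: 8.55
tool_pos: [0.4242, 0.2623, 0.0358]
eef_rot: [-180.0, -0.0, 118.7]
wrist_force: [0.9, 0.4, 0.1]
grip_width: 1.0
```

>>> carry_out:
  series:
    - {"translation":[0,0,0],"angular":[0,0,0],"fingers":-1}
    - {"translation":[0,0,0],"angular":[0,0,0],"fingers":-1}
    - {"translation":[0,0,0],"angular":[0,0,0],"fingers":-1}
    - {"translation":[0,0,0],"angular":[0,0,0],"fingers":-1}
    - {"translation":[0,0,0],"angular":[0,0,0],"fingers":-1}
    - {"translation":[0,0,0],"angular":[0,0,0],"fingers":-1}
    - {"translation":[0,0,0],"angular":[0,0,0],"fingers":-1}
    - {"translation":[0,0,0],"angular":[0,0,0],"fingers":-1}
  squeeze: 50

```text
time: 9.35
tool_pos: [0.4244, 0.2625, 0.0366]
eef_rot: [179.9, 0.0, 118.7]
wrist_force: [-0.7, -0.4, 6.4]
grip_width: 0.416
```

```bash
python3 -c "
from h import *
a=np.radians(3.6);print(.583-.078*np.sin(a),.1595+.078*np.cos(a))
plan(.583-.078*np.sin(a),.1595+.078*np.cos(a),.076,94)"
```

```text
0.5781023394767135 0.23734608481740518
at [0.4244 0.2625 0.0366] [1.7993e+02 4.0000e-02 1.1870e+02] grip 0.416 F [-0.7 -0.4  6.4] t 9.35
translation cm [-9.59 12.28 -3.92] angular [0.001 0.    0.431] rows 3.2
```

>>> carry_out:
  series:
    - {"translation":[0,0,-2],"angular":[0,0,0],"fingers":-1}
    - {"translation":[0,0,-5],"angular":[0,0,0],"fingers":-1}
    - {"translation":[-2.5,3.2,-6],"angular":[0,0,0.11],"fingers":-1}
    - {"translation":[-5,6.4,-6],"angular":[0,0,0.22],"fingers":-1}
    - {"translation":[-7.5,9.6,-6],"angular":[0,0,0.33],"fingers":-1}
    - {"translation":[-9,11.5,-5.5],"angular":[0,0,0.431],"fingers":-1}
    - {"translation":[-9.6,12.3,-4.5],"angular":[0,0,0.431],"fingers":-1}
    - {"translation":[-9.6,12.3,-4],"angular":[0,0,0.431],"fingers":-1}

```text
time: 10.15
tool_pos: [0.5773, 0.2363, 0.0738]
eef_rot: [-179.8, 0.0, 94.1]
wrist_force: [0.8, 0.5, -2.3]
grip_width: 0.417
```

```bash
python3 w.py w5 pump_tray coupling_nut_mid; python3 -c "
from h import *
plan(.578,.238,.0405,94)"
```

```text
pump_tray 0.86 [256. 186.] n 8163 ztop 0.0139 circ 0.5805 0.217 0.0736 mid [0.5784 0.2161] rgb [ 51. 119.  95.] zmin 0.0023
   rect ((579.1187744140625, 213.5515594482422), (85.0003890991211, 129.96849060058594), 3.4482710361480713)
coupling_nut_mid 0.84 [251. 254.] n 7176 ztop 0.0876 circ 0.5773 0.2352 0.0209 mid [0.5773 0.2352] rgb [133. 134. 134.] zmin 0.0439
at [0.5752 0.238  0.0748] [-1.7982e+02  1.0000e-02  9.4220e+01] grip 0.415 F [-0.9 -0.2 -0.1] t 10.3
translation cm [-0.02  0.29  3.43] angular [-0.003  0.     0.004] rows 0.7
```

View pics/w5.png

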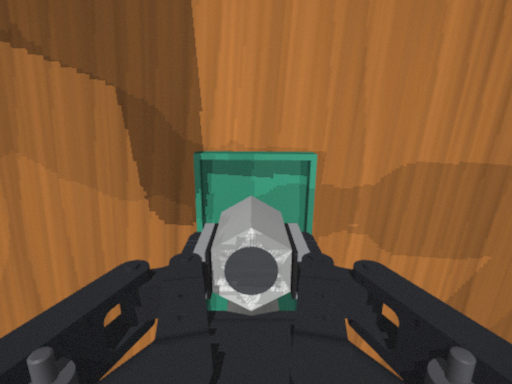

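The nut is held level over the +y compartment (rim top edge at row 155). Lowering and releasing.

>>> carry_out:
  series:
    - {"translation":[0,0.2,1.5],"angular":[0,0,0],"fingers":-1}
    - {"translation":[0,0.2,2.5],"angular":[0,0,0],"fingers":-1}
    - {"translation":[0,0.2,3.1],"angular":[0,0,0],"fingers":-1}
    - {"translation":[0,0.2,3.4],"angular":[0,0,0],"fingers":-1}
    - {"translation":[0,0.2,3.4],"angular":[0,0,0],"fingers":-1}
    - {"translation":[0,0.2,3.4],"angular":[0,0,0],"fingers":0.2}
    - {"translation":[0,0.2,3.4],"angular":[0,0,0],"fingers":0.4}
    - {"translation":[0,0.2,3.4],"angular":[0,0,0],"fingers":0.6}

```text
time: 11.1
tool_pos: [0.5803, 0.2375, 0.0424]
eef_rot: [179.9, -0.0, 94.0]
wrist_force: [0.3, 0.4, -0.4]
grip_width: 0.797
```

```bash
python3 -c "
from h import *
plan(.436,-.045,.17,94)"
```

```text
at [0.5803 0.2375 0.0424] [ 1.7993e+02 -1.0000e-02  9.4010e+01] grip 0.797 F [ 0.3  0.4 -0.4] t 11.1
translation cm [-27.17 -16.35 -12.79] angular [ 0.001 -0.     0.   ] rows 6.8
```

>>> carry_out:
  series:
    - {"translation":[0,0,-3],"angular":[0,0,0],"fingers":1}
    - {"translation":[0,0,-8],"angular":[0,0,0],"fingers":1}
    - {"translation":[-3,-2,-12.8],"angular":[0,0,0],"fingers":1}
    - {"translation":[-7,-4.5,-12.8],"angular":[0,0,0],"fingers":1}
    - {"translation":[-11,-7,-12.8],"angular":[0,0,0],"fingers":1}
    - {"translation":[-15,-9.5,-12.8],"angular":[0,0,0],"fingers":1}
    - {"translation":[-19,-12,-12.8],"angular":[0,0,0],"fingers":1}
    - {"translation":[-23,-14,-12.8],"angular":[0,0,0],"fingers":1}

```text
time: 11.9
tool_pos: [0.4549, -0.0036, 0.1702]
eef_rot: [180.0, 0.1, 94.0]
wrist_force: [0.8, -1.0, 0.2]
grip_width: 0.996
```

```bash
python3 w.py w6 bushing_mid coupling_nut_mid tall_capacitor_mid; python3 -c "
from h import *
plan(.436,-.009,.037,94)"
```

```text
bushing_mid 0.73 [417.  15.] n 2582 ztop 0.0836 circ 0.5829 0.1458 0.0148 mid [0.5829 0.1424] rgb [92. 93. 91.] zmin 0.0078
bushing_mid 0.56 [232. 180.] n 1735 ztop 0.0499 circ 0.4358 -0.0084 0.018 mid [ 0.4361 -0.0078] rgb [159. 119.  43.] zmin 0.0036
tall_capacitor_mid 0.91 [414.  14.] n 2660 ztop 0.0835 circ 0.5829 0.1458 0.0148 mid [0.5829 0.1424] rgb [91. 93. 90.] zmin 0.0059
at [ 0.4563 -0.0028  0.1703] [1.7993e+02 7.0000e-02 9.3850e+01] grip 0.996 F [0.3 0.4 0.2] t 12.1
translation cm [-0.46 -2.08 13.33] angular [ 0.001  0.001 -0.003] rows 2.7
```

View pics/w6.png

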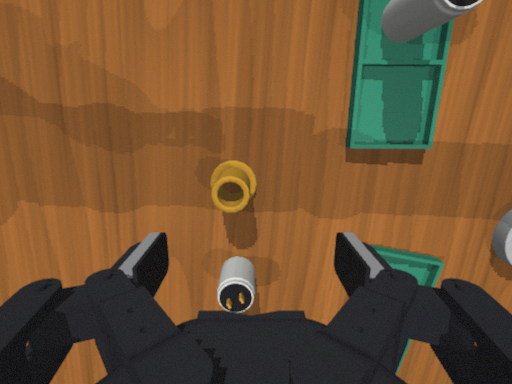

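The bushing is at (232,185); circle fit (0.436, -0.008), top at 50 mm. Gripping it by the tube.

>>> carry_out:
  series:
    - {"translation":[-0.4,-2.1,2],"angular":[0,0,0],"fingers":1}
    - {"translation":[-0.4,-2.1,5],"angular":[0,0,0],"fingers":1}
    - {"translation":[-0.4,-2.1,8],"angular":[0,0,0],"fingers":1}
    - {"translation":[-0.4,-2.1,10.5],"angular":[0,0,0],"fingers":1}
    - {"translation":[-0.4,-2.1,12.2],"angular":[0,0,0],"fingers":1}
    - {"translation":[-0.4,-2.1,13],"angular":[0,0,0],"fingers":1}
    - {"translation":[-0.4,-2.1,13.3],"angular":[0,0,0],"fingers":1}
    - {"translation":[-0.4,-2.1,13.3],"angular":[0,0,0],"fingers":1}

```text
time: 12.9
tool_pos: [0.4361, -0.0065, 0.0371]
eef_rot: [180.0, -0.0, 94.1]
wrist_force: [-0.1, 0.0, -0.2]
grip_width: 0.998
```

>>> carry_out:
  series:
    - {"translation":[0,0,0],"angular":[0,0,0],"fingers":-1}
    - {"translation":[0,0,0],"angular":[0,0,0],"fingers":-1}
    - {"translation":[0,0,0],"angular":[0,0,0],"fingers":-1}
    - {"translation":[0,0,0],"angular":[0,0,0],"fingers":-1}
    - {"translation":[0,0,0],"angular":[0,0,0],"fingers":-1}
    - {"translation":[0,0,0],"angular":[0,0,0],"fingers":-1}
    - {"translation":[0,0,0],"angular":[0,0,0],"fingers":-1}
    - {"translation":[0,0,0],"angular":[0,0,0],"fingers":-1}
  squeeze: 50

```text
time: 13.7
tool_pos: [0.4361, -0.0076, 0.0376]
eef_rot: [179.9, 0.0, 94.0]
wrist_force: [-1.5, -0.2, 5.4]
grip_width: 0.414
```

```bash
python3 -c "
from h import *
a=np.radians(3.6);print(.583+.078*np.sin(a),.1595-.078*np.cos(a))
plan(.583+.078*np.sin(a),.1595-.078*np.cos(a),.077,94)"
```

```text
0.5878976605232864 0.08165391518259482
at [ 0.4361 -0.0076  0.0376] [1.7995e+02 5.0000e-02 9.3990e+01] grip 0.414 F [-1.5 -0.2  5.4] t 13.7
translation cm [ 7.85 15.77 -3.93] angular [ 0.001  0.001 -0.   ] rows 3.6
```

>>> carry_out:
  series:
    - {"translation":[0,0,-2],"angular":[0,0,0],"fingers":-1}
    - {"translation":[0,0,-5],"angular":[0,0,0],"fingers":-1}
    - {"translation":[2,4,-6],"angular":[0,0,0],"fingers":-1}
    - {"translation":[4,8,-6],"angular":[0,0,0],"fingers":-1}
    - {"translation":[6,12,-6],"angular":[0,0,0],"fingers":-1}
    - {"translation":[7.3,14.8,-5.5],"angular":[0,0,0],"fingers":-1}
    - {"translation":[7.8,15.8,-4.5],"angular":[0,0,0],"fingers":-1}
    - {"translation":[7.8,15.8,-4],"angular":[0,0,0],"fingers":-1}

```text
time: 14.5
tool_pos: [0.588, 0.0828, 0.0756]
eef_rot: [-179.9, -0.1, 94.1]
wrist_force: [-0.5, 0.2, -2.3]
grip_width: 0.414
```

```bash
python3 w.py w7 pump_tray bushing_mid; python3 -c "
from h import *
plan(.5875,.0815,.0415,94)"
```

```text
pump_tray 0.92 [255. 141.] n 18960 ztop 0.014 circ 0.5855 0.1412 0.0836 mid [0.5853 0.142 ] rgb [ 53. 118.  95.] zmin 0.0023
   rect ((585.8755493164062, 135.82147216796875), (89.06769561767578, 165.26812744140625), 3.273559808731079)
bushing_mid 0.56 [250. 244.] n 7307 ztop 0.0877 circ 0.5881 0.0823 0.0181 mid [0.5879 0.0823] rgb [156. 118.  44.] zmin 0.0418
at [0.5864 0.0806 0.076 ] [-1.7986e+02  4.0000e-02  9.3990e+01] grip 0.415 F [-0.4 -0.6 -2.1] t 14.65
translation cm [0.08 0.13 3.45] angular [-0.002  0.001 -0.   ] rows 0.7
```

View pics/w7.png

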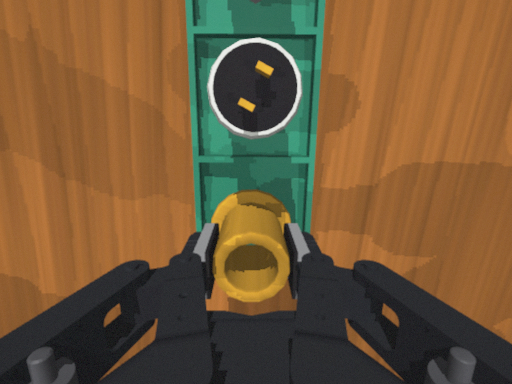

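The bushing hangs over the -y compartment (250,250), and the tall capacitor stands in the middle one (255,85). Lowering and releasing.

>>> carry_out:
  series:
    - {"translation":[0,0.1,1.5],"angular":[0,0,0],"fingers":-1}
    - {"translation":[0,0.1,2.5],"angular":[0,0,0],"fingers":-1}
    - {"translation":[0,0.1,3.1],"angular":[0,0,0],"fingers":-1}
    - {"translation":[0,0.1,3.4],"angular":[0,0,0],"fingers":-1}
    - {"translation":[0,0.1,3.4],"angular":[0,0,0],"fingers":-1}
    - {"translation":[0,0.1,3.4],"angular":[0,0,0],"fingers":0.2}
    - {"translation":[0,0.1,3.4],"angular":[0,0,0],"fingers":0.4}
    - {"translation":[0,0.1,3.4],"angular":[0,0,0],"fingers":0.6}

```text
time: 15.45
tool_pos: [0.5892, 0.0816, 0.0434]
eef_rot: [179.9, 0.0, 94.0]
wrist_force: [-0.3, -0.1, -0.1]
grip_width: 0.8
```

```bash
python3 -c "
from h import *
plan(.4465,-.1165,.17,84)"
```

```text
at [0.5892 0.0816 0.0434] [179.93   0.    94.01] grip 0.8 F [-0.3 -0.1 -0.1] t 15.45
translation cm [-18.77 -15.61 -12.68] angular [ 0.001 -0.     0.175] rows 5.5
```

>>> carry_out:
  series:
    - {"translation":[0,0,-3],"angular":[0,0,0],"fingers":1}
    - {"translation":[0,0,-8],"angular":[0,0,0],"fingers":1}
    - {"translation":[-3.5,-3,-12],"angular":[0,0,0.09],"fingers":1}
    - {"translation":[-7,-6,-12.7],"angular":[0,0,0.175],"fingers":1}
    - {"translation":[-10.5,-9,-12.7],"angular":[0,0,0.175],"fingers":1}
    - {"translation":[-14,-12,-12.7],"angular":[0,0,0.175],"fingers":1}
    - {"translation":[-17,-14.5,-12.7],"angular":[0,0,0.175],"fingers":1}
    - {"translation":[-18.8,-15.6,-12.7],"angular":[0,0,0.175],"fingers":1}

```text
time: 16.25
tool_pos: [0.4439, -0.1201, 0.1701]
eef_rot: [-180.0, 0.2, 83.7]
wrist_force: [0.6, -0.1, -0.1]
grip_width: 1.0
```

```bash
python3 w.py w8 short_capacitor_mid; python3 -c "
from h import *
plan(.4465,-.1165,.037,84)"
```

```text
short_capacitor_mid 0.71 [252. 181.] n 1557 ztop 0.0515 circ 0.4468 -0.1153 0.0188 mid [ 0.4464 -0.1159] rgb [97. 95. 90.] zmin 0.0137
at [ 0.4447 -0.1205  0.1701] [1.7999e+02 1.6000e-01 8.3630e+01] grip 1.001 F [-0.2  1.   0.2] t 16.35
translation cm [ 0.45  0.14 13.31] angular [ 0.     0.003 -0.006] rows 2.7
```

View pics/w8.png

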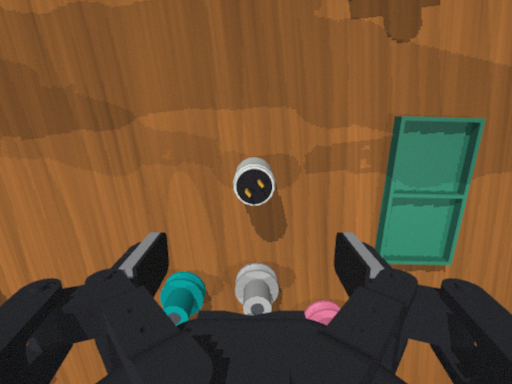

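The short capacitor is at (253,182). In the tray, the +y compartment is at (433,150). The steel pulley is at (257,288), between turquoise (182,295) and pink (322,315). Gripping the capacitor.

>>> carry_out:
  series:
    - {"translation":[0.4,0.15,2],"angular":[0,0,0],"fingers":1}
    - {"translation":[0.4,0.15,5],"angular":[0,0,0],"fingers":1}
    - {"translation":[0.4,0.15,8],"angular":[0,0,0],"fingers":1}
    - {"translation":[0.4,0.15,10.5],"angular":[0,0,0],"fingers":1}
    - {"translation":[0.4,0.15,12.2],"angular":[0,0,0],"fingers":1}
    - {"translation":[0.4,0.15,13],"angular":[0,0,0],"fingers":1}
    - {"translation":[0.4,0.15,13.3],"angular":[0,0,0],"fingers":1}
    - {"translation":[0.4,0.15,13.3],"angular":[0,0,0],"fingers":1}

```text
time: 17.15
tool_pos: [0.4488, -0.1127, 0.0372]
eef_rot: [180.0, -0.0, 84.0]
wrist_force: [0.1, -0.2, 1.2]
grip_width: 0.999
```

>>> carry_out:
  series:
    - {"translation":[0,0,0],"angular":[0,0,0],"fingers":-1}
    - {"translation":[0,0,0],"angular":[0,0,0],"fingers":-1}
    - {"translation":[0,0,0],"angular":[0,0,0],"fingers":-1}
    - {"translation":[0,0,0],"angular":[0,0,0],"fingers":-1}
    - {"translation":[0,0,0],"angular":[0,0,0],"fingers":-1}
    - {"translation":[0,0,0],"angular":[0,0,0],"fingers":-1}
    - {"translation":[0,0,0],"angular":[0,0,0],"fingers":-1}
    - {"translation":[0,0,0],"angular":[0,0,0],"fingers":-1}
  squeeze: 40

```text
time: 17.95
tool_pos: [0.4487, -0.1134, 0.0376]
eef_rot: [179.9, 0.0, 84.0]
wrist_force: [-1.3, 0.6, 7.3]
grip_width: 0.452
```

```bash
python3 -c "
from h import *
a=np.radians(-7.2);print(.6263-.039*np.sin(a),-.1555+.039*np.cos(a))
plan(.6263-.039*np.sin(a),-.1555+.039*np.cos(a),.077,83)"
```

```text
0.6311879961090079 -0.11680752664873537
at [ 0.4487 -0.1134  0.0376] [1.7995e+02 5.0000e-02 8.3980e+01] grip 0.452 F [-1.3  0.6  7.3] t 17.95
translation cm [ 1.58 18.19 -3.93] angular [0.001 0.001 0.017] rows 3.7
```

>>> carry_out:
  series:
    - {"translation":[0,0,-2],"angular":[0,0,0],"fingers":-1}
    - {"translation":[0,0,-5],"angular":[0,0,0],"fingers":-1}
    - {"translation":[0.4,4,-6],"angular":[0,0,0],"fingers":-1}
    - {"translation":[0.8,8.5,-6],"angular":[0,0,0],"fingers":-1}
    - {"translation":[1.3,13,-6],"angular":[0,0,0.017],"fingers":-1}
    - {"translation":[1.7,16.8,-5.5],"angular":[0,0,0.017],"fingers":-1}
    - {"translation":[1.8,18.2,-4.5],"angular":[0,0,0.017],"fingers":-1}
    - {"translation":[1.8,18.2,-4],"angular":[0,0,0.017],"fingers":-1}

```text
time: 18.75
tool_pos: [0.6321, -0.1137, 0.0752]
eef_rot: [-180.0, -0.1, 83.0]
wrist_force: [-0.4, 0.9, -0.7]
grip_width: 0.456
```

```bash
python3 w.py w9 fan_tray short_capacitor_mid; python3 -c "
from h import *
plan(.631,-.115,.0415,83)"
```

```text
short_capacitor_mid 0.77 [248. 257.] n 6933 ztop 0.09 circ 0.6316 -0.1169 0.019 mid [ 0.6316 -0.1168] rgb [103. 101.  95.] zmin 0.0458
at [ 0.6294 -0.1143  0.0759] [-1.7985e+02  1.0000e-02  8.3010e+01] grip 0.449 F [ 0.1  0.7 -0.9] t 18.9
translation cm [-0.05  0.17  3.44] angular [-0.003  0.     0.   ] rows 0.7
```

View pics/w9.png

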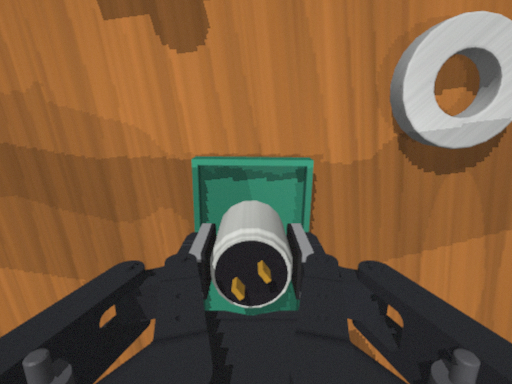

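The short capacitor is held upright over the +y compartment of the two-compartment tray, and the bearing at (458,80) is clear. Lowering and releasing.

>>> carry_out:
  series:
    - {"translation":[-0.1,0.1,1.5],"angular":[0,0,0],"fingers":-1}
    - {"translation":[-0.1,0.1,2.5],"angular":[0,0,0],"fingers":-1}
    - {"translation":[-0.1,0.1,3.1],"angular":[0,0,0],"fingers":-1}
    - {"translation":[-0.1,0.1,3.4],"angular":[0,0,0],"fingers":-1}
    - {"translation":[-0.1,0.1,3.4],"angular":[0,0,0],"fingers":-1}
    - {"translation":[-0.1,0.1,3.4],"angular":[0,0,0],"fingers":0.2}
    - {"translation":[-0.1,0.1,3.4],"angular":[0,0,0],"fingers":0.4}
    - {"translation":[-0.1,0.1,3.4],"angular":[0,0,0],"fingers":0.6}

```text
time: 19.7
tool_pos: [0.6323, -0.1154, 0.0433]
eef_rot: [179.9, 0.0, 83.0]
wrist_force: [-0.7, -0.1, 0.3]
grip_width: 0.795
```

```bash
python3 -c "
from h import *
plan(.4375,-.28,.17,83)"
```

```text
at [ 0.6323 -0.1154  0.0433] [1.7994e+02 1.0000e-02 8.3010e+01] grip 0.795 F [-0.7 -0.1  0.3] t 19.7
translation cm [-18.71 -17.32 -12.68] angular [0.001 0.    0.   ] rows 5.7
```

>>> carry_out:
  series:
    - {"translation":[0,0,-3],"angular":[0,0,0],"fingers":1}
    - {"translation":[0,0,-8],"angular":[0,0,0],"fingers":1}
    - {"translation":[-3.3,-3,-12.7],"angular":[0,0,0],"fingers":1}
    - {"translation":[-7,-6.5,-12.7],"angular":[0,0,0],"fingers":1}
    - {"translation":[-10.5,-9.7,-12.7],"angular":[0,0,0],"fingers":1}
    - {"translation":[-14,-13,-12.7],"angular":[0,0,0],"fingers":0.4}
    - {"translation":[-17,-15.8,-12.7],"angular":[0,0,0],"fingers":0.2}
    - {"translation":[-18.7,-17.3,-12.7],"angular":[0,0,0],"fingers":0.2}

```text
time: 20.5
tool_pos: [0.4334, -0.2837, 0.17]
eef_rot: [-179.9, 0.2, 82.7]
wrist_force: [0.5, 1.0, -0.0]
grip_width: 0.601
```

```bash
python3 w.py w10 pulley_mid; python3 -c "
from h import *
plan(.437,-.246,.041,83)
c=cam('wrist')
P=world(c); S=P[(P[:,2]>.046)&(P[:,2]<.056)&(abs(P[:,0]-.437)<.03)&(abs(P[:,1]+.246)<.03)]
print(len(S),cv2.minEnclosingCircle(S[:,:2].astype(np.float32)),S[:,2].mean())
"
```

```text
pulley_mid 0.83 [162. 156.] n 2156 ztop 0.0502 circ 0.3492 -0.2474 0.015 mid [ 0.3491 -0.2472] rgb [ 18. 123. 121.] zmin 0.0032
pulley_mid 0.73 [328. 191.] n 2126 ztop 0.0503 circ 0.5131 -0.3053 0.0152 mid [ 0.5128 -0.3053] rgb [201. 112. 140.] zmin 0.0019
pulley_mid 0.58 [249. 143.] n 2002 ztop 0.0504 circ 0.4361 -0.2456 0.0149 mid [ 0.436  -0.2455] rgb [162. 163. 161.] zmin 0.0163
at [ 0.4341 -0.2838  0.17  ] [-1.7993e+02  1.6000e-01  8.2580e+01] grip 0.6 F [ 1.  -0.2 -0. ] t 20.6
translation cm [ 3.82 -0.18 12.89] angular [-0.001  0.003 -0.007] rows 2.7
898 ((0.43611857295036316, -0.24569985270500183), 0.014954070560634136) 0.049492148845529944
```

View pics/w10.png

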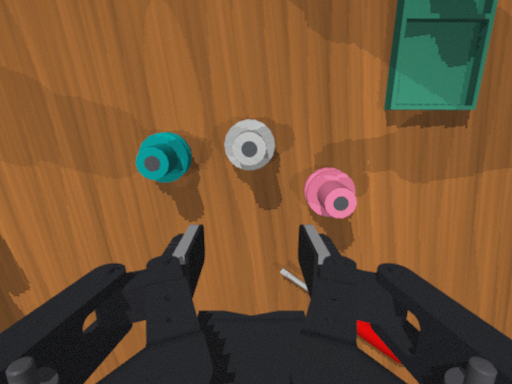

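The steel pulley is at (249,145), grey, with its hub at (0.436, -0.2456). Turquoise (162,157) and pink (330,192) are to be left alone. The jaws are preset to about 51 mm, so they clear both look-alikes. Gripping the hub.

>>> carry_out:
  series:
    - {"translation":[3.6,-0.3,1],"angular":[0,0,0],"fingers":0.2}
    - {"translation":[3.6,-0.3,3],"angular":[0,0,0],"fingers":0.2}
    - {"translation":[3.6,-0.3,6],"angular":[0,0,0],"fingers":0.2}
    - {"translation":[3.6,-0.3,8.5],"angular":[0,0,0],"fingers":0.2}
    - {"translation":[3.6,-0.3,10.5],"angular":[0,0,0],"fingers":0.2}
    - {"translation":[3.6,-0.3,12],"angular":[0,0,0],"fingers":0.2}
    - {"translation":[3.6,-0.3,12.8],"angular":[0,0,0],"fingers":0.2}
    - {"translation":[3.6,-0.3,12.8],"angular":[0,0,0],"fingers":0.2}

```text
time: 21.45
tool_pos: [0.439, -0.2429, 0.0411]
eef_rot: [-179.9, -0.1, 83.1]
wrist_force: [0.3, -0.5, -0.2]
grip_width: 0.6
```

>>> carry_out:
  series:
    - {"translation":[0,0,0],"angular":[0,0,0],"fingers":-1}
    - {"translation":[0,0,0],"angular":[0,0,0],"fingers":-1}
    - {"translation":[0,0,0],"angular":[0,0,0],"fingers":-1}
    - {"translation":[0,0,0],"angular":[0,0,0],"fingers":-1}
    - {"translation":[0,0,0],"angular":[0,0,0],"fingers":-1}
    - {"translation":[0,0,0],"angular":[0,0,0],"fingers":-1}
    - {"translation":[0,0,0],"angular":[0,0,0],"fingers":-1}
    - {"translation":[0,0,0],"angular":[0,0,0],"fingers":-1}
  squeeze: 50

```text
time: 22.25
tool_pos: [0.4398, -0.2443, 0.0429]
eef_rot: [179.9, 0.1, 83.0]
wrist_force: [0.0, 0.6, 6.0]
grip_width: 0.335
```

```bash
python3 -c "
from h import *
a=np.radians(-7.2);print(.6263+.039*np.sin(a),-.1555-.039*np.cos(a))
plan(.6263+.039*np.sin(a),-.1555-.039*np.cos(a),.082,83)"
```

```text
0.621412003890992 -0.19419247335126463
at [ 0.4398 -0.2443  0.0429] [1.7989e+02 7.0000e-02 8.3010e+01] grip 0.335 F [0.  0.6 6. ] t 22.25
translation cm [ 7.18 17.42 -3.88] angular [0.002 0.001 0.   ] rows 3.8
```

>>> carry_out:
  series:
    - {"translation":[0,0,-2.5],"angular":[0,0,0],"fingers":-1}
    - {"translation":[0,0,-6],"angular":[0,0,0],"fingers":-1}
    - {"translation":[1.7,4,-6.5],"angular":[0,0,0],"fingers":-1}
    - {"translation":[3.5,8.5,-6.5],"angular":[0,0,0],"fingers":-1}
    - {"translation":[5.3,13,-6.5],"angular":[0,0,0],"fingers":-1}
    - {"translation":[6.7,16.2,-5.5],"angular":[0,0,0],"fingers":-1}
    - {"translation":[7.2,17.4,-4.5],"angular":[0,0,0],"fingers":-1}
    - {"translation":[7.2,17.4,-4],"angular":[0,0,0],"fingers":-1}

```text
time: 23.05
tool_pos: [0.6212, -0.1915, 0.08]
eef_rot: [-179.9, -0.1, 83.2]
wrist_force: [-0.8, 0.6, -1.5]
grip_width: 0.333
```

```bash
python3 w.py w11 pulley_mid fan_tray; python3 -c "
from h import *
plan(.6214,-.1942,.0465,83)"
```

```text
pulley_mid 0.62 [252. 237.] n 5750 ztop 0.0872 circ 0.6213 -0.1935 0.0154 mid [ 0.6208 -0.1935] rgb [143. 145. 144.] zmin 0.0399
fan_tray 0.75 [256. 138.] n 17230 ztop 0.014 circ 0.6282 -0.1428 0.0781 mid [ 0.6283 -0.1427] rgb [ 52. 114.  93.] zmin 0.0023
   rect ((628.4768676757812, -142.032470703125), (140.2985382080078, 88.3221664428711), 82.69485473632812)
at [ 0.6187 -0.1943  0.0809] [-1.7985e+02  3.0000e-02  8.2960e+01] grip 0.331 F [-0.9  0.6 -2.2] t 23.2
translation cm [0.05 0.28 3.44] angular [-0.003  0.001 -0.001] rows 0.7
```

View pics/w11.png

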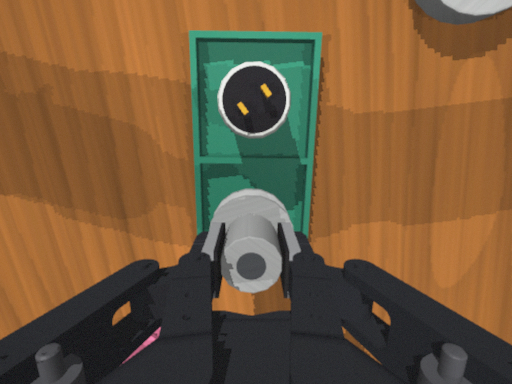

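The pulley is upright over the -y compartment (252,235), and the short capacitor stands in the other one (254,98). Lowering, releasing and backing off.

>>> carry_out:
  series:
    - {"translation":[0,0.1,1.5],"angular":[0,0,0],"fingers":-1}
    - {"translation":[0,0.1,2.5],"angular":[0,0,0],"fingers":-1}
    - {"translation":[0,0.1,3.1],"angular":[0,0,0],"fingers":-1}
    - {"translation":[0,0.1,3.35],"angular":[0,0,0],"fingers":-1}
    - {"translation":[0,0.1,3.35],"angular":[0,0,0],"fingers":-1}
    - {"translation":[0,0.1,3.35],"angular":[0,0,0],"fingers":0}
    - {"translation":[0,0.1,3.35],"angular":[0,0,0],"fingers":0.2}
    - {"translation":[0,0.1,3.35],"angular":[0,0,0],"fingers":0.4}

```text
time: 24.0
tool_pos: [0.6218, -0.1938, 0.049]
eef_rot: [179.9, 0.0, 83.0]
wrist_force: [-0.6, 0.7, -0.1]
grip_width: 0.701
```

>>> carry_out:
  series:
    - {"translation":[0,0,-1],"angular":[0,0,0],"fingers":0.4}
    - {"translation":[0,0,-3],"angular":[0,0,0],"fingers":0.4}
    - {"translation":[0,0,-7],"angular":[0,0,0],"fingers":0.4}
    - {"translation":[0,0,-11],"angular":[0,0,0],"fingers":0.6}
    - {"translation":[0,0,-15],"angular":[0,0,0],"fingers":1}
    - {"translation":[-4,-3,-18],"angular":[0,0,0],"fingers":1}
    - {"translation":[-8,-6,-19],"angular":[0,0,0],"fingers":1}
    - {"translation":[-11,-9,-19],"angular":[0,0,0],"fingers":1}

```text
time: 24.8
tool_pos: [0.52, -0.2923, 0.2417]
eef_rot: [179.7, 0.1, 83.1]
wrist_force: [-0.1, -0.6, 0.8]
grip_width: 1.0
```

```bash
python3 w.py w12 pulley_mid short_capacitor_mid
python3 - <<'E'
from h import *
for n in ("scene","top"):
    c=cam(n); im=c["image"][:,:,::-1]
    im=im[80:300,90:430] if n=="scene" else im[100:290,90:440]
    cv2.imwrite(f"pics/{n}_end.png",cv2.resize(im,None,fx=2.2,fy=2.2,interpolation=cv2.INTER_CUBIC))
    P=world(c)
    for nm,x,y in (("tall",.583,.1595),("nut",.578,.2375),("bush",.588,.0815),("short",.631,-.117),("pul",.6214,-.194)):
        S=P[(np.hypot(P[:,0]-x,P[:,1]-y)<.034)&(P[:,2]>.035)]
        zt=np.percentile(S[:,2],95);T=S[S[:,2]>zt-.006]
        (a,b),r=cv2.minEnclosingCircle(T[:,:2].astype(np.float32)); print(n,nm,"ztop",round(zt,4),round(a,4),round(b,4),round(r,4))
E
```

```text
pulley_mid 0.87 [246. 177.] n 1191 ztop 0.0502 circ 0.513 -0.3055 0.0149 mid [ 0.513  -0.3051] rgb [198. 108. 136.] zmin 0.0028
pulley_mid 0.84 [108. 150.] n 1593 ztop 0.0502 circ 0.349 -0.2467 0.0155 mid [ 0.3489 -0.2475] rgb [ 19. 111. 110.] zmin 0.0029
pulley_mid 0.74 [326.  77.] n 1633 ztop 0.0544 circ 0.6202 -0.1957 0.015 mid [ 0.6202 -0.1959] rgb [128. 130. 129.] zmin 0.0073
short_capacitor_mid 0.58 [329.  11.] n 868 ztop 0.0544 circ 0.6288 -0.1277 0.0165 mid [ 0.6288 -0.1316] rgb [78. 80. 77.] zmin 0.0065
scene tall ztop 0.0865 0.5847 0.1586 0.0197
scene nut ztop 0.0572 0.5789 0.236 0.0217
scene bush ztop 0.0555 0.5904 0.0806 0.0182
scene short ztop 0.0576 0.6316 -0.1173 0.0199
scene pul ztop 0.0566 0.6205 -0.1945 0.0164
top tall ztop 0.0903 0.5818 0.1563 0.0189
top nut ztop 0.0603 0.5781 0.2348 0.0201
top bush ztop 0.0588 0.587 0.0795 0.0178
top short ztop 0.0602 0.6293 -0.12 0.0189
top pul ztop 0.0582 0.6193 -0.1967 0.0148
```

View pics/scene_end.png

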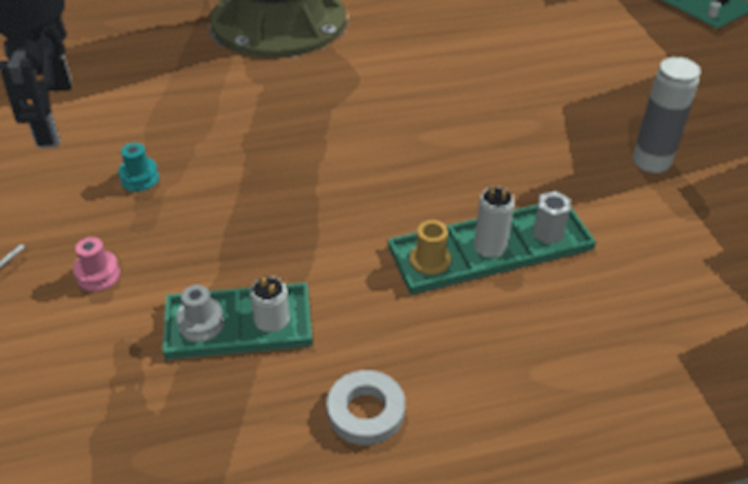

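View pics/top_end.png

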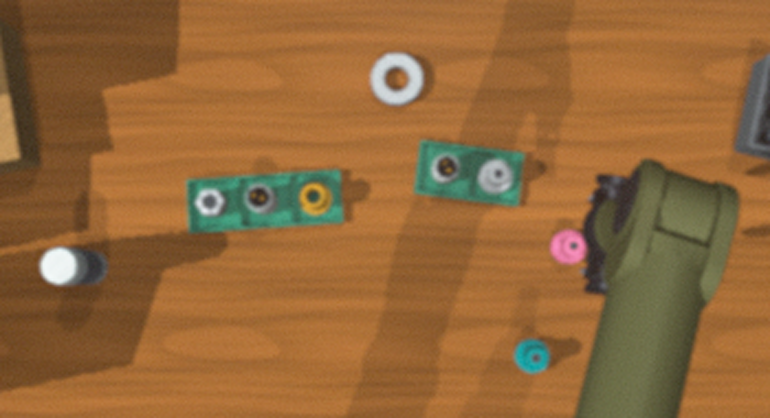

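View pics/w12.png

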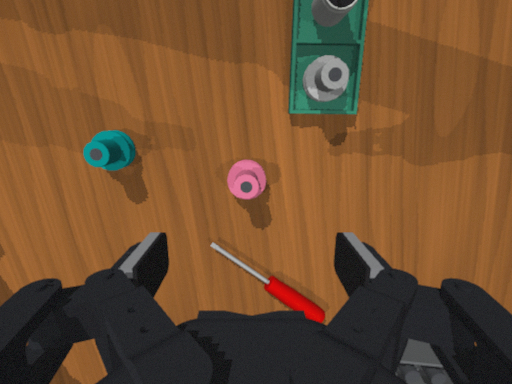

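All five parts are upright in their compartments, with tops 4 mm higher than they stood on the bench. The bystanders and look-alikes haven't moved. The gripper is well clear at z ≈ 0.24, so I'm handing in.

```bash
python3 -c "
from workcell import arm
s=arm.read_state();print(s['time'],s['wrist_force'],abs(s['qvel']).max());print(arm.hand_in())"
```

```text
25.05 [0.40775595 0.03960495 0.19539115] 1.9018569969690338
the job is handed in; nothing more can be done
None
```

I packed both kits and handed the job in at about 25 s.
- **Three-compartment tray:** the tall capacitor is in the middle, the nut at the +y end and the bushing at the -y end.
- **Two-compartment tray:** the short capacitor is at the +y end and the steel pulley at the -y end.

**Last checks:** the scene, top and wrist views show every part upright and inside its compartment. In the wrist view the pulley's top reads 54 mm, which fits 50 mm plus the 4 mm floor. The spray can, screwdriver, bearing and the pink and turquoise look-alikes appear to be where they were. The wrist force was about zero, and no reading went above about 8 N.

**Disagreements:** the top and scene cameras differ by 2–4 mm in height and up to about 3 mm in position, which is within the compartment clearance. The networks sometimes confused parts: the steel pulley was reported as the tall capacitor, and the two trays were swapped. I chose by the pictures and measured positions instead.

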